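Change over the samples on stirrer and balance

TASK

Change over the samples on the lab bench: the conical flask belongs on the magnetic stirrer, the open beaker on the balance pan, the bottle on the round cork stand and the jar in the white foam tray, each standing upright in the middle of its place. Every place is taken by a wrong container at the start and holds only one at a time, so use the bare white tile to park one on the way. Set the containers down, do not drop or tip any, and leave the purple tip box where it is.

Things in the scene. Friction and masses are not known exactly. Their poses are not given: they have to be found in the camera images.
- flask_mid (a point): Conical flask of pale glass, black stopper, 114 mm tall, 0.16 kg, loose: foot 66 mm across, the cone narrows up to 64 mm above the foot; straight neck 32 mm across from 64 to 104 mm above the foot (grip the neck, about 29 mm above this point; the cone would slip); stopper 28 mm across. Point: on its axis, half-way up, 57 mm above the foot; z up. Starts on the cork stand or in the foam tray.
- beaker_mid (a point): Open round beaker of grey plastic, no handle, 76 mm tall, 56 mm across all the way up, wall 3 mm, 0.10 kg, loose; stiff, may be gripped across the outside. Point: on its axis, half-way up, 38 mm above the foot; z up. Starts on the cork stand or in the foam tray.
- bottle_mid (a point): Round bottle of amber glass with a narrow neck and a small white cap, 90 mm tall, body 56 mm across and straight up to 50 mm above the foot, 0.22 kg, loose. Point: on its axis, half-way up, 45 mm above the foot; z up. Starts on the stirrer or the balance.
- jar_mid (a point): Low round straight-sided jar of amber glass with a white cap as wide as itself and a white paper band, 60 mm tall, 62 mm across all the way up, 0.20 kg, loose. Point: on its axis, half-way up, 30 mm above the foot; z up. Starts on the stirrer or the balance.
- stirrer_top (a point): Magnetic stirrer, fixed: grey body 145 x 112 mm, 38 mm high, with a round white ceramic plate 98 mm across on it and a black knob at its front end. This point is the middle of the plate's top, 45 mm above the bench; z up, the knob lies towards -x, 71 mm away. Target of the flask.
- balance_top (a point): Small balance, fixed: white body 145 x 112 mm, 36 mm high, with a square steel pan 96 mm wide and a display at its front end. The pan does not give. This point is the middle of the pan's top, 45 mm above the bench; z up, the display lies towards -x. Target of the beaker.
- cork_top (a point): Round brown cork stand, fixed, 110 mm across, 30 mm high, flat top. This point is the middle of its top, 30 mm above the bench; z up. Target of the bottle.
- foam_top (a point): Square tray of hard white foam, fixed, 132 x 132 mm, with a flat floor 114 x 114 mm inside a rim 6 mm high and 9 mm wide. This point is the middle of its floor, 30 mm above the bench; z up, x and y along the sides. Target of the jar.
- tile_top (a point): Plain white glazed tile, fixed, 110 x 110 mm, 8 mm thick, empty at the start: the free spot for parking one container. This point is the middle of its top, 8 mm above the bench; z up.
- tipbox: Open purple box of pipette tips, 122 mm along its x, 85 mm along y, 55 mm high, 0.45 kg, loose, at the far side of the work in the middle; to be left alone. Origin at the middle of its underside. A blue vortex mixer (138 mm high, about x 0.66, y -0.46) and a white foam ice box (130 mm high, about x 0.70, y 0.48) also stand fixed near the work.
Not all that is in view belongs to the job. Leave any blue or yellow look-alike of the part that bears beaker_mid alone. What is shaped like the part that bears bottle_mid but pink or red is not meant.

How it is judged:
By the outcome, as a careful person would: the job done as asked, in the order asked, and still so for the second after the job is handed in, with the robot touching nothing.
It also fails if it takes over 120 s, if anything falls off the work surface, if the arm or the gripper's body presses on something with over 40 N, if the wrist force passes 120 N, or if a joint passes its speed limit or range.

ROBOT

A 6-joint arm with a two-finger parallel gripper is mounted at the origin on the work surface. World frame = base frame: x ahead of the robot, y to its left, z up, the work surface at z = 0. Lengths are in m, angles in degrees, forces in N, time in s.
With the tool pointing down it reaches from about 0.4 to 0.825 m from the base axis. Payload 7 kg.
Tool frame: the origin (TCP) lies on the centre line of the jaws, within the pads' length; the fingertips stand 14 mm ahead of it and the grasp point (between the pads) lies 5 mm behind it; z points along the fingers, x is the direction in which the jaws open and shut, and the axes are right-handed (so a half turn about z gives the same grasp; the last joint's range is limited). The gripper opens to 88 mm and grips with 3 to 60 N. Pads are 19 mm wide; open, the fingers measure 130 mm over their backs; the gripper's body (78 mm by 193 mm) begins 47 mm behind the grasp point.
Start: joints at [83.543, 20.546, 0.682, 0, -70.136, -16.507], TCP at [0.263, 0.621, 0.241] pointing down, gripper open.
Joint ranges: [-176.03, 176.03], [-82.01, 121.73], [-58.28, 71.71], [-173.87, 95.51], [-174.79, -0.11], [-173.66, 173.66]. Speed limits (degrees/s): [136.94, 136.94, 172.46, 180, 180, 180].

INTERFACE

Orientations are given as [roll, pitch, yaw] about the fixed x, y, z axes, in that order (R = Rz(yaw) Ry(pitch) Rx(roll)).
In Python, from plant import * gives the robot as it stands.
- The arm moves only by the shell command python3 -m handwheel 'ROWS' [OPENING]. ROWS is JSON, a list of rows, each a list of 2 entries, a list of its own where there are three numbers: the shift along the tool's x, y, z each as a share of 0.2 m, from -1 to 1, then the turn, a rotation vector about the tool's x, y, z each as a share of 360 degrees, from -1 to 1. In form: [[[tx, ty, tz], [ax, ay, az]], ...]. A call has 1 to 5 rows; each row is the pose to reach, as a shift and turn from the pose commanded when the call began, along the tool's axes at that moment, turning the shorter way round; what a row does not reach only later rows make up. A row lasts 1/12 s, in which the tool goes at most 41.7 mm and 7.16 degrees, less where a joint would pass 70% of its speed; a pose out of reach is approached as far as the arm can. A call with a number of a shift or a turn outside -1 to 1 is refused whole. A call with a gripper value outside its range is refused whole. OPENING is the closure, from -1 (fully open) to 1 (shut), set as the call begins (- or left out, the last holds). The fingers move at their own pace and stop on an object; the grip force is fixed at half the most. Time passes only in rows, so rows that repeat a pose let the fingers close. It gives the time, the measured TCP pose, the force and the opening at its end, in the units of the state.
- get_obs(): the state, without advancing time (a new reading comes with each control period).
- snapshot(name): name is "side" or "top" or "wrist"; returns a dict with "color" (480x640x3 uint8, red, green, blue), "z_map" (480x640 float32, m along the optical axis (not along the pixel's ray), 0 where there is no reading), "intrinsics" (3x3 intrinsics, pixels), "rvec" (rotation vector, rad) and "tvec" (3), from world to camera coordinates, as OpenCV has them. Camera axes: x right, y down, z forward; pixel columns grow to the right and rows downward; lengths in m; the calibration is good to about 2 mm. A picture is of the moment at which its call begins.
- close_job(): hands the job in, once; it reports no verdict.
The state is a dict: "clock": time; "joint_pos": joint angles; "qvel": joint speeds; "tau": joint torques, N m; "tool_pos": TCP position; "orientation": TCP orientation; "force": force on the tool from outside, world axes, zero at the start; "moment": the same for the moment, N m; "opening": finger opening in m.
Only numpy, scipy, OpenCV 4.12 (cv2) and the standard library are available. Lean on these libraries where they do the work, as an engineer would, in place of code of your own. Each camera call takes 0.05 s, during which the arm holds its last target. There are 200 camera calls.

## Working session

There is one attempt and no reset: what is moved stays moved. The work goes in short steps, Python scripts to look and compute and a shell command to move; the robot and the scene stay as the last step left them, time stands still between calls to the robot, and variables do not carry over. Pictures are saved under pics/ and viewed, about 12 in all and at most 16, crops included, and the job is handed in when it is done.

```bash
ls; mkdir -p pics; python3 - <<'E'
from plant import *
import cv2,pickle
for n in ("top","side"):
    s=snapshot(n); pickle.dump(s,open(f"/tmp/{n}.pkl","wb")); cv2.imwrite(f"pics/{n}1.png",s["color"][:,:,::-1]); print(n,s["tvec"],s["rvec"])
print(get_obs())
E
```

```text
pics
top [0.01768757 0.61626279 1.2226253 ] [ 2.13780539 -2.11396383  0.14997568]
side [-0.53631233  0.20483033  0.88692111] [ 2.10049664 -0.45209456  0.26464565]
{'clock': 0.1, 'joint_pos': array([ 8.35445879e+01,  2.05876259e+01,  6.39845555e-01, -1.56468523e-02,
       -7.01356766e+01, -1.65070527e+01]), 'qvel': array([ 0.10076844, -0.04942391,  0.15096935,  0.08879211, -0.09901046,
        0.02855521]), 'tau': array([-1.60290103e-03, -5.84162915e+01,  2.93750471e+01,  7.01534495e+00,
        1.01625189e-02, -6.09854874e-05]), 'tool_pos': array([0.26320892, 0.62112962, 0.23972585]), 'orientation': array([-1.79990389e+02, -8.41969684e-02, -1.12967799e+02]), 'force': array([ 0.42210593,  0.31117933, -0.21556485]), 'moment': array([ 0.0202965 , -0.01160058,  0.08541   ]), 'opening': 0.08753969674782554}
```

View pics/top1.png

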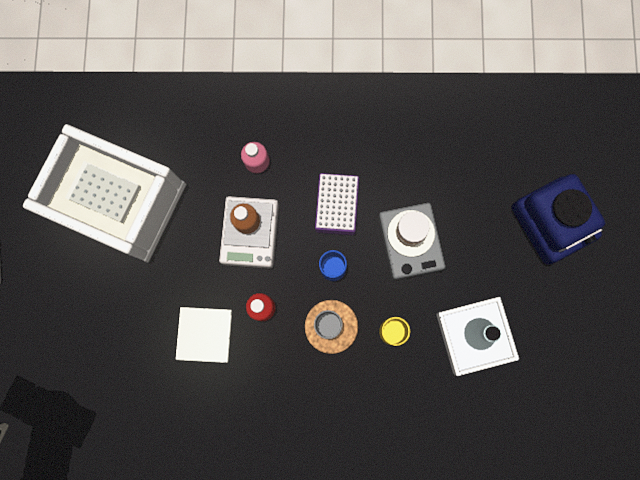

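View pics/side1.png

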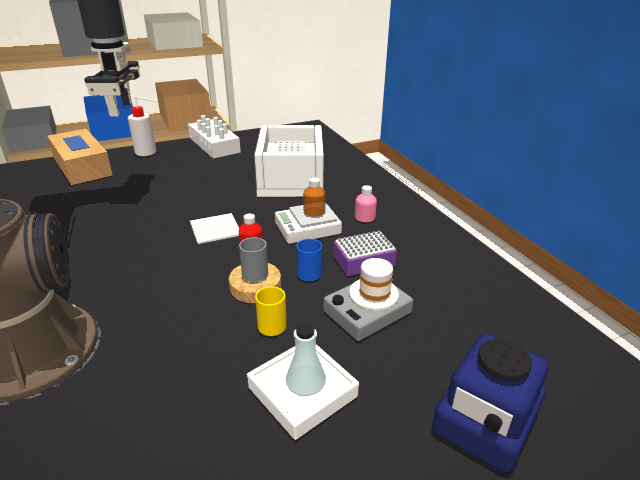

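Top view: grey beaker (329,325) on the cork, flask (480,335) in the foam, amber bottle (245,218) on the balance, and white-capped jar (413,228) on the stirrer. The look-alikes are a blue beaker (333,264), a yellow beaker (395,331), a red bottle (260,307) and a pink bottle (255,155). Only the grey and amber ones fit the description. The tile is at (204,335). Next I'll measure everything from depth and confirm it in a crop.

```bash
cat > h.py <<'E'
import numpy as np,cv2
def world(s):
    K=s["intrinsics"];R=cv2.Rodrigues(np.array(s["rvec"],float))[0];t=np.array(s["tvec"],float).ravel()
    z=s["z_map"].astype(float);v,u=np.mgrid[:480,:640]
    c=np.stack([(u-K[0,2])/K[0,0]*z,(v-K[1,2])/K[1,1]*z,z],-1)
    return (c-t)@R, z>0
def pix(s,p):
    return cv2.projectPoints(np.array([p],float),np.array(s["rvec"],float),np.array(s["tvec"],float),s["intrinsics"],None)[0].ravel()
def circ(P):
    c,r=cv2.minEnclosingCircle(P[:,:2].astype(np.float32)); return np.array(c),2*r
def band(s,cen,rad,lo,hi):
    W,ok=world(s);m=ok&(np.hypot(W[...,0]-cen[0],W[...,1]-cen[1])<rad)&(W[...,2]>lo)&(W[...,2]<hi)
    return W[m]
E
python3 - <<'E'
import pickle
from h import *
s=pickle.load(open('/tmp/top.pkl','rb'));W,ok=world(s)
px=dict(bottlecap=(241,213),jar=(413,228),beaker=(329,325),flask=(492,333),tile=(204,335),blue=(333,264),yellow=(395,331),red=(257,306),pink=(252,149),tip=(337,203))
for k,(u,v) in px.items(): print(k,W[v,u].round(3))
def rep(k,px,rad,lo,hi):
    u,v=px;P=band(s,W[v,u],rad,lo,hi)
    if len(P)<5: print(k,len(P));return
    r=cv2.minAreaRect((P[:,:2]*1000).astype(np.float32));c,d=circ(P)
    print(k,len(P),"med z",np.median(P[:,2]).round(3),"circ",c.round(4),round(d,4),"rect",np.round(r[0],1),np.round(r[1],1),round(r[2],1))
rep('cork',(329,325),.085,.024,.036)
rep('foamrim',(480,335),.11,.031,.041)
rep('tile',(204,335),.09,.004,.012)
rep('stplate',(413,228),.08,.0425,.05)
rep('pan',(245,225),.085,.0425,.05)
rep('balbody',(248,232),.12,.028,.05)
rep('stbody',(413,240),.12,.028,.05)
rep('jar top',(413,228),.06,.095,.115)
rep('bottlecap',(241,213),.03,.125,.145)
rep('bottle body',(241,213),.05,.05,.1)
rep('beaker rim',(329,325),.05,.1,.115)
rep('flask stop',(492,333),.03,.138,.155)
for k,h in(('blue',.07),('yellow',.07),('red',.08),('pink',.08)): rep(k,px[k],.045,.02,.1)
rep('tip',px['tip'],.1,.04,.07)
c=s["color"][140:385,170:530,::-1];cv2.imwrite('pics/top1c.png',cv2.resize(c,None,fx=2.2,fy=2.2,interpolation=2))
E
```

```text
bottlecap [0.648 0.187 0.137]
jar [ 0.627 -0.152  0.105]
beaker [0.435 0.014 0.037]
flask [ 0.422 -0.291  0.146]
tile [0.412 0.276 0.011]
blue [0.565 0.007 0.008]
yellow [ 0.425 -0.124  0.006]
red [0.47  0.156 0.092]
pink [0.79  0.176 0.096]
tip [0.689 0.    0.05 ]
cork 1827 med z 0.031 circ [0.4344 0.011 ] 0.1101 rect [434.   11.1] [106.4 109.5] 0.9
foamrim 2017 med z 0.034 circ [ 0.419  -0.2891] 0.1824 rect [ 418.8 -289.3] [132.1 133.3] 15.2
tile 2656 med z 0.008 circ [0.4125 0.2764] 0.1794 rect [412.5 279. ] [172.4 173.5] 69.7
stplate 806 med z 0.045 circ [ 0.6179 -0.1581] 0.1434 rect [ 615.  -155.8] [132.9 103.7] 13.1
pan 1111 med z 0.046 circ [0.6316 0.1862] 0.1503 rect [630.4 186.1] [100.4 125.8] 86.8
balbody 2796 med z 0.04 circ [0.6311 0.1875] 0.1768 rect [631.6 188.5] [112.6 145.7] 86.5
stbody 2737 med z 0.039 circ [ 0.6107 -0.1352] 0.206 rect [ 609.3 -126.9] [145.6 172.7] 12.1
jar top 760 med z 0.105 circ [ 0.6313 -0.1518] 0.0628 rect [ 631.2 -151.6] [59.7 61.6] 89.0
bottlecap 149 med z 0.135 circ [0.6496 0.1892] 0.0264 rect [649.7 189. ] [24.8 25.3] 89.5
bottle body 188 med z 0.078 circ [0.6458 0.1913] 0.089 rect [645.7 192. ] [78.5 70.9] 13.9
beaker rim 132 med z 0.106 circ [0.4369 0.0165] 0.0556 rect [437.  17.] [52.  54.5] 0.7
flask stop 184 med z 0.144 circ [ 0.4235 -0.2916] 0.0323 rect [ 423.3 -292.2] [26.7 27.3] 26.0
blue 280 med z 0.067 circ [0.5586 0.0086] 0.0561 rect [558.3   8.7] [54.6 52.9] 1.0
yellow 251 med z 0.072 circ [ 0.4257 -0.1174] 0.0562 rect [ 425.5 -117.1] [53.3 55.3] 1.5
red 620 med z 0.064 circ [0.472  0.1575] 0.0558 rect [471.2 156.6] [53.5 54.1] 89.8
pink 625 med z 0.063 circ [0.7931 0.1793] 0.0568 rect [792.7 179.2] [55.1 54.4] 45.5
tip 2255 med z 0.049 circ [ 0.692  -0.0177] 0.1692 rect [690.7 -27. ] [142.7 122.7] 86.0
```

View pics/top1c.png

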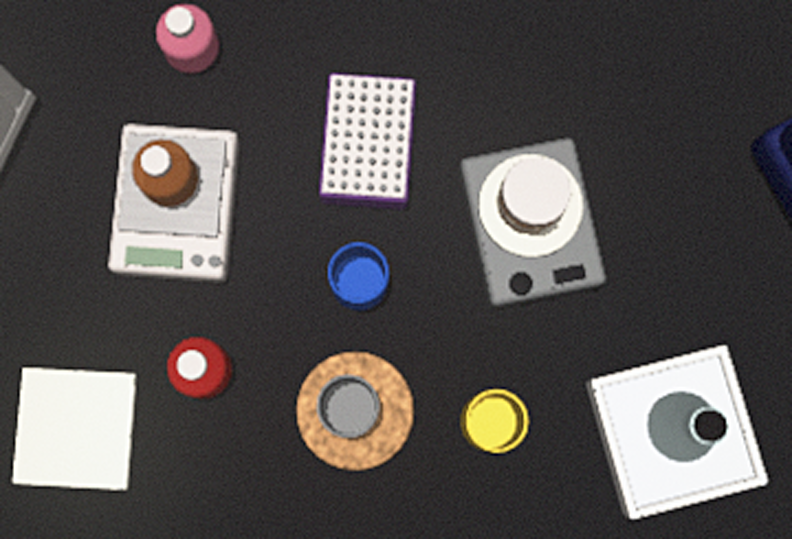

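The crop confirms all four parts. Each lies with its wrong partner, so it is two pair swaps: flask with jar, and beaker with bottle. Plate at crop (531,204), pan (173,185), tile (74,429). Next I'll fit those three centres by colour.

```bash
python3 - <<'E'
import pickle
from h import *
s=pickle.load(open('/tmp/top.pkl','rb'));K=s["intrinsics"];R=cv2.Rodrigues(np.array(s["rvec"],float))[0];t=np.array(s["tvec"],float).ravel()
print("cam",-R.T@t)
def ray(cx,cy,z,crop=True):
    if crop: cx,cy=170+(cx+.5)/2.2-.5,140+(cy+.5)/2.2-.5
    d=R.T@np.array([(cx-K[0,2])/K[0,0],(cy-K[1,2])/K[1,1],1]);c=-R.T@t
    return (c+d*(z-c[2])/d[2])[:2]
def rc(k,pts,z):
    P=np.array([ray(*p,z) for p in pts]);print(k,P.round(4).tolist(),'mean',P.mean(0).round(4),'sides',np.linalg.norm(P-np.roll(P,1,0),axis=1).round(3))
rc('plate',[(479,204),(583,204),(531,256)],.045)
rc('pan',[(124,134),(227,137),(220,237),(118,231)],.045)
rc('tile',[(22,367),(135,373),(127,490),(12,485)],.008)
rc('stbody',[(463,158),(573,139),(605,284),(495,305)],.038)
rc('knob',[(521,283)],.045)
col=s["color"].astype(int);W,ok=world(s);sat=col.max(-1)-col.min(-1)
# plate: white pixels in height band, contour edge fit
m=(col.min(-1)>185)&(sat<40)&(np.abs(W[...,2]-.046)<.006)&(np.hypot(W[...,0]-.618,W[...,1]+.152)<.075)
P=W[m];c,d=circ(P);print('plate white',len(P),c.round(4),d.round(4))
m=(col.min(-1)>120)&(np.hypot(W[...,0]-.4125,W[...,1]-.2764)<.1)&(W[...,2]<.03)
r=cv2.minAreaRect((W[m][:,:2]*1000).astype(np.float32));print('tile',r)
E
```

```text
cam [ 0.40919528 -0.00512262  1.30668982]
plate [[0.6277, -0.1056], [0.6287, -0.2038], [0.5786, -0.1543]] mean [ 0.6117 -0.1546] sides [0.069 0.098 0.07 ]
pan [[0.6929, 0.2346], [0.6907, 0.1353], [0.5938, 0.1394], [0.5986, 0.2366]] mean [0.644  0.1865] sides [0.094 0.099 0.097 0.097]
tile [[0.4708, 0.3312], [0.4664, 0.2218], [0.3561, 0.2252], [0.3593, 0.335]] mean [0.4131 0.2783] sides [0.112 0.11  0.11  0.11 ]
stbody [[0.6736, -0.091], [0.693, -0.1964], [0.5536, -0.2243], [0.5327, -0.1209]] mean [ 0.6132 -0.1581] sides [0.144 0.107 0.142 0.106]
knob [[0.5529, -0.1447]] mean [ 0.5529 -0.1447] sides [0.]Traceback (most recent call last):
  File "<stdin>", line 19, in <module>
AttributeError: 'float' object has no attribute 'round'
```

```bash
python3 -m handwheel '[[[0.26,-0.92,0],[0,0,-0.0638]],[[0.26,-0.92,0],[0,0,-0.0638]],[[0.26,-0.92,0],[0,0,-0.0638]],[[0.26,-0.92,0],[0,0,-0.0638]],[[0.26,-0.92,0],[0,0,-0.0638]]]' -1
python3 -m handwheel '[[[1,-0.1,0],[0,0,0]],[[1,-0.1,0],[0,0,0]],[[1,-0.1,0],[0,0,0]],[[1,-0.1,0],[0,0,0]],[[1,-0.1,0],[0,0,0]]]'
```

```text
clock: 0.52
tool_pos: [0.4145, 0.4992, 0.2403]
orientation: [180.0, -0.1, -89.9]
force: [0.0, 0.8, -0.3]
opening: 0.0878
clock: 0.93
tool_pos: [0.4321, 0.2989, 0.2402]
orientation: [180.0, -0.0, -90.0]
force: [-0.1, -0.0, -0.2]
opening: 0.0875
```

```bash
for i in 1; do
python3 -m handwheel '[[[1,0,0],[0,0,0]],[[1,0,0],[0,0,0]],[[1,0,0],[0,0,0]],[[1,0,0],[0,0,0]],[[1,0,0],[0,0,0]]]'
python3 -m handwheel '[[[1,0,0],[0,0,0]],[[1,0,0],[0,0,0]],[[1,0,0],[0,0,0]],[[1,0,0],[0,0,0]],[[1,0,0],[0,0,0]]]'
python3 -m handwheel '[[[0.955,0.045,0],[0,0,0]],[[0.955,0.045,0],[0,0,0]],[[0.955,0.045,0],[0,0,0]],[[0.955,0.045,0],[0,0,0]],[[0.955,0.045,0],[0,0,0]]]'
python3 -m handwheel '[[[0,0,0],[0,0,0]],[[0,0,0],[0,0,0]],[[0,0,0],[0,0,0]]]'
done
cat > w.py <<'E'
import sys
from plant import *
from h import *
s=snapshot("wrist");cv2.imwrite(f"pics/{sys.argv[1]}.png",s["color"][:,:,::-1])
W,ok=world(s);o=get_obs();T=o["tool_pos"];print("tcp",T.round(4))
import pickle;pickle.dump(s,open('/tmp/wrist.pkl','wb'))
for a in sys.argv[2:]:
    x,y,rad,lo,hi=map(float,a.split(','));P=band(s,(x,y),rad,lo,hi)
    if len(P)<10: print(a,'few',len(P));continue
    c,d=circ(P);r=cv2.minAreaRect((P[:,:2]*1000).astype(np.float32));print(a,len(P),'circ',c.round(4),round(d,4),'rect',np.round(r[0],1),np.round(r[1],1),round(r[2]))
E
python3 w.py w1 .4233,-.292,.03,.138,.155 .4188,-.289,.12,.033,.041
```

```text
clock: 1.35
tool_pos: [0.4315, 0.0992, 0.2405]
orientation: [180.0, 0.0, -90.0]
force: [0.5, 0.7, -0.2]
opening: 0.0877
clock: 1.77
tool_pos: [0.4317, -0.1006, 0.2407]
orientation: [-180.0, 0.0, -90.0]
force: [2.1, 0.3, 0.3]
opening: 0.0877
clock: 2.18
tool_pos: [0.4227, -0.2924, 0.2402]
orientation: [180.0, -0.0, -90.1]
force: [0.9, 0.1, -0.0]
opening: 0.0874
clock: 2.43
tool_pos: [0.4231, -0.289, 0.2401]
orientation: [180.0, 0.0, -90.0]
force: [0.9, 0.3, -0.7]
opening: 0.0877
tcp [ 0.4234 -0.2886  0.2404]
.4233,-.292,.03,.138,.155 1333 circ [ 0.4221 -0.2937] 0.028 rect [ 422.3 -293.8] [27.6 26.8] 58
.4188,-.289,.12,.033,.041 5090 circ [ 0.4181 -0.2902] 0.1826 rect [ 417.5 -290.4] [132.4 132.2] 15
```

View pics/w1.png

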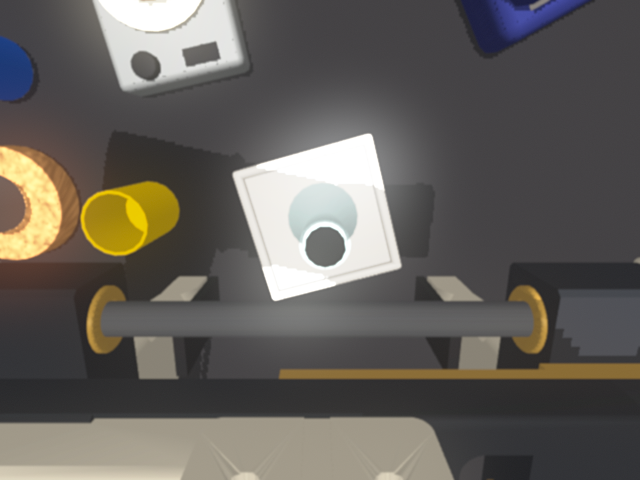

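The wrist view shows the flask's black stopper at (325,246) in the tray, agreeing with the top view to 2 mm. I'll descend, grip the neck and lift.

```bash

python3 -m handwheel '[[[0.02,0.002,0.15],[0,0,0]],[[0.02,0.002,0.3],[0,0,0]],[[0.02,0.002,0.45],[0,0,0]],[[0.02,0.002,0.58],[0,0,0]],[[0.02,0.002,0.645],[0,0,0]]]'
python3 -m handwheel '[[[0,0,0],[0,0,0]],[[0,0,0],[0,0,0]],[[0,0,0],[0,0,0]],[[0,0,0],[0,0,0]],[[0,0,0],[0,0,0]]]' 1
python3 -m handwheel '[[[0,0,0],[0,0,0]],[[0,0,0],[0,0,0]],[[0,0,0],[0,0,0]],[[0,0,0],[0,0,0]],[[0,0,0],[0,0,0]]]'
```

```text
clock: 2.9
tool_pos: [0.4219, -0.2912, 0.1088]
orientation: [179.8, 0.1, -89.9]
force: [-0.6, -0.2, 0.2]
opening: 0.0878
clock: 3.32
tool_pos: [0.424, -0.2932, 0.1129]
orientation: [-179.9, -0.0, -90.0]
force: [-0.7, -0.0, 1.1]
opening: 0.0597
clock: 3.73
tool_pos: [0.4232, -0.2933, 0.1116]
orientation: [-180.0, -0.0, -90.0]
force: [0.4, -0.3, 0.7]
opening: 0.0314
```

```bash

python3 -m handwheel '[[[0,0,0],[0,0,0]],[[0,0,-0.1],[0,0,0]],[[0,0,-0.3],[0,0,0]],[[0,0,-0.5],[0,0,0]],[[0,0,-0.7],[0,0,0]]]'
python3 -m handwheel '[[[0,0,-0.1],[0,0,0]],[[-0.1,0,-0.1],[0,0,0]],[[-0.25,0,-0.1],[0,0,0]],[[-0.4,0,-0.1],[0,0,0]],[[-0.6,0,-0.1],[0,0,0]]]'
python3 -m handwheel '[[[-0.2,0,0],[0,0,0]],[[-0.4,0,0],[0,0,0]],[[-0.6,0,0],[0,0,0]],[[-0.8,0,0],[0,0,0]],[[-1,0,0],[0,0,0]]]'
python3 -m handwheel '[[[-0.2,0,0],[0,0,0]],[[-0.4,0.05,0],[0,0,0]],[[-0.6,0.05,0],[0,0,0]],[[-0.8,0.05,0],[0,0,0]],[[-0.95,0.05,0],[0,0,0]]]'
python3 -m handwheel '[[[-0.12,0,0],[0,0,0]],[[-0.22,0,0],[0,0,0]],[[-0.28,0,0],[0,0,0]],[[-0.305,0,0],[0,0,0]],[[-0.305,0,0],[0,0,0]]]'
python3 -m handwheel '[[[0,0,0],[0,0,0]],[[0,0,0],[0,0,0]],[[0,0,0],[0,0,0]]]'

```

```text
clock: 4.15
tool_pos: [0.4224, -0.2929, 0.2527]
orientation: [179.9, 0.0, -90.0]
force: [1.5, 1.3, -2.6]
opening: 0.0313
clock: 4.57
tool_pos: [0.4226, -0.1728, 0.2711]
orientation: [180.0, 0.0, -90.1]
force: [1.1, 0.6, -0.7]
opening: 0.0313
clock: 4.98
tool_pos: [0.4223, 0.0286, 0.2716]
orientation: [-180.0, 0.0, -90.0]
force: [1.3, 0.3, -1.2]
opening: 0.0314
clock: 5.4
tool_pos: [0.4123, 0.2196, 0.2714]
orientation: [180.0, 0.0, -89.9]
force: [-0.4, 0.3, -1.7]
opening: 0.0317
clock: 5.82
tool_pos: [0.4129, 0.2781, 0.2711]
orientation: [180.0, -0.0, -90.0]
force: [-0.3, -0.2, -2.0]
opening: 0.0314
clock: 6.07
tool_pos: [0.4132, 0.2768, 0.2718]
orientation: [-180.0, 0.0, -90.1]
force: [-0.5, -0.8, -0.8]
opening: 0.0314
```

```bash

python3 -m handwheel '[[[0,0,0.15],[0,0,0]],[[0,0,0.3],[0,0,0]],[[0,0,0.45],[0,0,0]],[[0,0,0.6],[0,0,0]],[[0,0,0.7],[0,0,0]]]'
python3 -m handwheel '[[[0,0,0.05],[0,0,0]],[[0,0,0.1],[0,0,0]],[[0,0,0.15],[0,0,0]],[[0,0,0.18],[0,0,0]],[[0,0,0.195],[0,0,0]]]'
python3 -m handwheel '[[[0,0,0],[0,0,0]],[[0,0,0],[0,0,0]],[[0,0,0],[0,0,0]]]'

```

```text
clock: 6.48
tool_pos: [0.4124, 0.2761, 0.1294]
orientation: [179.9, -0.1, -90.1]
force: [-0.7, 0.8, -1.7]
opening: 0.0313
clock: 6.9
tool_pos: [0.4133, 0.2779, 0.0924]
orientation: [-180.0, 0.0, -90.0]
force: [0.0, 0.5, -0.9]
opening: 0.0312
clock: 7.15
tool_pos: [0.4134, 0.2783, 0.0932]
orientation: [-180.0, 0.1, -90.0]
force: [0.3, 0.1, -2.2]
opening: 0.0313
```

```bash

python3 -m handwheel '[[[0,0,0.01],[0,0,0]],[[0,0,0.01],[0,0,0]],[[0,0,0.01],[0,0,0]]]'
python3 -m handwheel '[[[0,0,0.008],[0,0,0]],[[0,0,0.008],[0,0,0]],[[0,0,0.008],[0,0,0]]]'

```

```text
clock: 7.4
tool_pos: [0.4131, 0.2779, 0.0907]
orientation: [-180.0, 0.0, -90.0]
force: [-0.8, -0.7, -1.1]
opening: 0.0316
clock: 7.65
tool_pos: [0.4134, 0.278, 0.0896]
orientation: [-180.0, 0.0, -90.0]
force: [-0.0, -1.5, 4.7]
opening: 0.0315
```

```bash

python3 -m handwheel '[[[0,0,0],[0,0,0]],[[0,0,0],[0,0,0]],[[0,0,0],[0,0,0]],[[0,0,0],[0,0,0]],[[0,0,0],[0,0,0]]]' -1
python3 -m handwheel '[[[0,0,0],[0,0,0]],[[0,0,0],[0,0,0]],[[0,0,-0.1],[0,0,0]],[[0,0,-0.3],[0,0,0]],[[0,0,-0.5],[0,0,0]]]'
python3 -m handwheel '[[[0,0,-0.2],[0,0,0]],[[0.1,-0.1,-0.3],[0,0,0]],[[0.3,-0.2,-0.3],[0,0,0]],[[0.45,-0.3,-0.3],[0,0,0]],[[0.6,-0.4,-0.3],[0,0,0]]]'
python3 -m handwheel '[[[0.2,-0.1,0],[0,0,0]],[[0.4,-0.2,0],[0,0,0]],[[0.6,-0.3,0],[0,0,0]],[[0.8,-0.4,0],[0,0,0]],[[1,-0.5,0],[0,0,0]]]'
python3 -m handwheel '[[[0.2,-0.1,0],[0,0,0]],[[0.4,-0.15,0],[0,0,0]],[[0.5,-0.18,0],[0,0,0]],[[0.55,-0.18,0],[0,0,0]],[[0.55,-0.18,0],[0,0,0]]]'
python3 -m handwheel '[[[0,0,0],[0,0,0]],[[0,0,0],[0,0,0]],[[0,0,0],[0,0,0]]]'
python3 w.py w2 .6312,-.1517,.05,.095,.115

```

```text
clock: 8.07
tool_pos: [0.4131, 0.2778, 0.0889]
orientation: [180.0, -0.0, -90.0]
force: [-0.0, 0.9, -0.8]
opening: 0.0589
clock: 8.48
tool_pos: [0.4124, 0.2768, 0.189]
orientation: [179.9, -0.2, -90.0]
force: [1.1, 1.3, -0.1]
opening: 0.0868
clock: 8.9
tool_pos: [0.4936, 0.1565, 0.2498]
orientation: [-179.9, 0.1, -89.9]
force: [-0.0, 1.2, -0.1]
opening: 0.0875
clock: 9.32
tool_pos: [0.5869, -0.0305, 0.249]
orientation: [-180.0, 0.0, -90.0]
force: [-0.3, 0.9, 0.4]
opening: 0.0876
clock: 9.73
tool_pos: [0.622, -0.1408, 0.2481]
orientation: [179.9, -0.0, -90.2]
force: [-0.3, -0.3, -0.0]
opening: 0.0879
clock: 9.98
tool_pos: [0.6222, -0.1373, 0.2492]
orientation: [-180.0, 0.0, -89.9]
force: [-0.1, 1.1, 0.1]
opening: 0.0873
tcp [ 0.6222 -0.1373  0.2493]
.6312,-.1517,.05,.095,.115 4781 circ [ 0.6303 -0.1529] 0.0622 rect [ 630.8 -153.2] [60.7 60.8] 90
```

View pics/w2.png

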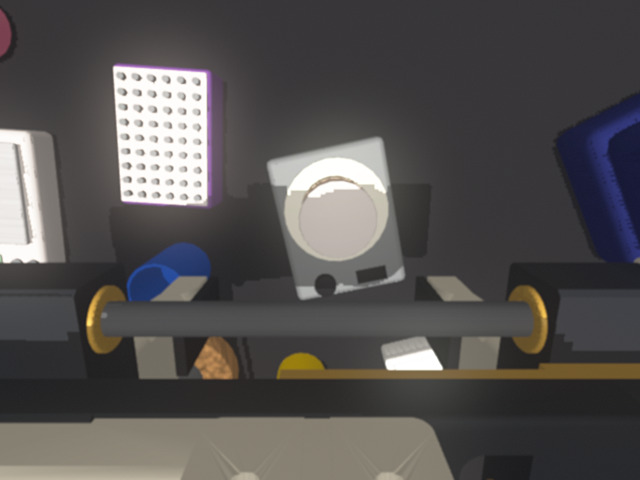

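The jar cap is at (338,217) on the stirrer plate, centre (336,210), and its measured position matches the top view. Now to grip it.

```bash

python3 -m handwheel '[[[0.05,-0.03,0],[0,0,0]],[[0.076,-0.044,0.1],[0,0,0]],[[0.076,-0.044,0.2],[0,0,0]],[[0.076,-0.044,0.35],[0,0,0]],[[0.076,-0.044,0.5],[0,0,0]]]'
python3 -m handwheel '[[[0,0,0.1],[0,0,0]],[[0,0,0.2],[0,0,0]],[[0,0,0.3],[0,0,0]],[[0,0,0.36],[0,0,0]],[[0,0,0.37],[0,0,0]]]'
python3 -m handwheel '[[[0,0,0],[0,0,0]],[[0,0,0],[0,0,0]],[[0,0,0],[0,0,0]],[[0,0,0],[0,0,0]],[[0,0,0],[0,0,0]]]' 1
python3 -m handwheel '[[[0,0,0],[0,0,0]],[[0,0,0],[0,0,0]],[[0,0,0],[0,0,0]],[[0,0,0],[0,0,0]]]'

```

```text
clock: 10.45
tool_pos: [0.632, -0.1535, 0.1489]
orientation: [-179.9, 0.0, -89.9]
force: [-0.1, 0.3, -0.4]
opening: 0.0876
clock: 10.87
tool_pos: [0.6299, -0.1534, 0.0724]
orientation: [179.8, 0.0, -90.0]
force: [-0.3, -0.4, 0.3]
opening: 0.0878
clock: 11.28
tool_pos: [0.6317, -0.1537, 0.0761]
orientation: [-179.9, -0.0, -90.0]
force: [-0.9, 1.0, 2.3]
opening: 0.062
clock: 11.62
tool_pos: [0.6317, -0.1537, 0.0761]
orientation: [-179.9, -0.0, -90.0]
force: [-1.3, 0.6, 6.1]
opening: 0.0617
```

```bash

python3 -m handwheel '[[[0,0,-0.1],[0,0,0]],[[0,0,-0.25],[0,0,0]],[[0,0,-0.4],[0,0,0]],[[0,0,-0.55],[0,0,0]],[[0.1,0.1,-0.65],[0,0,0]]]'
python3 -m handwheel '[[[0.1,0.2,0],[0,0,0]],[[0.2,0.35,0],[0,0,0]],[[0.3,0.5,0],[0,0,0]],[[0.42,0.66,0],[0,0,0]],[[0.5,0.8,0],[0,0,0]]]'
python3 -m handwheel '[[[0.05,0.1,0],[0,0,0]],[[0.08,0.15,0],[0,0,0]],[[0.08,0.165,0],[0,0,0]],[[0.08,0.165,0],[0,0,0]],[[0.08,0.165,0],[0,0,0]]]'
python3 -m handwheel '[[[0,0,0],[0,0,0]],[[0,0,0],[0,0,0]]]'

```

```text
clock: 12.03
tool_pos: [0.6142, -0.172, 0.2077]
orientation: [-179.8, -0.0, -89.8]
force: [1.2, -1.6, 0.3]
opening: 0.0619
clock: 12.45
tool_pos: [0.4488, -0.2747, 0.2049]
orientation: [180.0, 0.0, -90.0]
force: [-0.0, -0.9, -2.0]
opening: 0.0614
clock: 12.87
tool_pos: [0.4188, -0.2895, 0.2051]
orientation: [-180.0, -0.0, -90.0]
force: [0.2, 1.1, -2.2]
opening: 0.0619
clock: 13.03
tool_pos: [0.419, -0.2893, 0.2047]
orientation: [180.0, 0.0, -89.9]
force: [-0.3, -0.6, -1.3]
opening: 0.0617
```

Down to TCP ≈ 0.0605, slowing at the end.

```bash

python3 -m handwheel '[[[0,0.003,0.1],[0,0,0]],[[0,0.003,0.25],[0,0,0]],[[0,0.003,0.4],[0,0,0]],[[0,0.003,0.52],[0,0,0]],[[0,0.003,0.6],[0,0,0]]]'
python3 -m handwheel '[[[0,0,0.04],[0,0,0]],[[0,0,0.07],[0,0,0]],[[0,0,0.09],[0,0,0]],[[0,0,0.1],[0,0,0]],[[0,0,0.1],[0,0,0]]]'
python3 -m handwheel '[[[0,0,0.01],[0,0,0]],[[0,0,0.01],[0,0,0]],[[0,0,0.01],[0,0,0]]]'

```

```text
clock: 13.45
tool_pos: [0.4169, -0.2889, 0.0824]
orientation: [179.8, 0.1, -90.0]
force: [0.7, 0.3, -1.8]
opening: 0.0618
clock: 13.87
tool_pos: [0.418, -0.2898, 0.0653]
orientation: [-180.0, -0.0, -90.0]
force: [0.8, -0.2, -1.3]
opening: 0.0615
clock: 14.12
tool_pos: [0.4178, -0.2898, 0.0634]
orientation: [-179.9, -0.0, -90.0]
force: [0.6, -0.1, -0.8]
opening: 0.0618
```

```bash

python3 -m handwheel '[[[0,0,0.008],[0,0,0]],[[0,0,0.008],[0,0,0]],[[0,0,0.008],[0,0,0]]]'
python3 -m handwheel '[[[0,0,0.006],[0,0,0]],[[0,0,0.006],[0,0,0]],[[0,0,0.006],[0,0,0]]]'

```

```text
clock: 14.37
tool_pos: [0.4175, -0.2897, 0.0614]
orientation: [180.0, -0.0, -90.0]
force: [-0.4, 0.4, -2.0]
opening: 0.0617
clock: 14.62
tool_pos: [0.4176, -0.2898, 0.0611]
orientation: [-180.0, -0.0, -90.0]
force: [-3.9, 3.1, 10.2]
opening: 0.0616
```

```bash

python3 -m handwheel '[[[0,0,0],[0,0,0]],[[0,0,0],[0,0,0]],[[0,0,0],[0,0,0]],[[0,0,0],[0,0,0]],[[0,0,0],[0,0,0]]]' -1
python3 -m handwheel '[[[0,0,-0.03],[0,0,0]],[[0,0,-0.15],[0,0,0]],[[0,0,-0.3],[0,0,0]],[[0,0,-0.5],[0,0,0]],[[0,0,-0.7],[0,0,0]]]'
python3 -m handwheel '[[[0,0,-0.15],[0,0,0]],[[0,0,-0.28],[0,0,0]],[[0,0,-0.28],[0,0,0]],[[0,0,-0.28],[0,0,0]]]'
python3 w.py w3 .418,-.29,.05,.08,.1
python3 -m handwheel '[[[-0.2,0,0],[0,0,0]],[[-0.4,0,0],[0,0,0]],[[-0.6,0,0],[0,0,0]],[[-0.8,0,0],[0,0,0]],[[-1,0,0],[0,0,0]]]'
python3 -m handwheel '[[[-0.2,0,0],[0,0,0]],[[-0.4,0,0],[0,0,0]],[[-0.6,0,0],[0,0,0]],[[-0.8,0,0],[0,0,0]],[[-1,0,0],[0,0,0]]]'
python3 -m handwheel '[[[-0.2,0,0],[0,0,0]],[[-0.4,0.02,0],[0,0,0]],[[-0.6,0.02,0],[0,0,0]],[[-0.75,0.02,0],[0,0,0]],[[-0.84,0.02,0],[0,0,0]]]'
python3 -m handwheel '[[[0,0,0],[0,0,0]],[[0,0,0],[0,0,0]],[[0,0,0],[0,0,0]]]'
python3 w.py w4 .413,.278,.03,.115,.13

```

```text
clock: 15.03
tool_pos: [0.4175, -0.2898, 0.0601]
orientation: [180.0, -0.0, -90.0]
force: [-0.4, 0.9, -0.2]
opening: 0.0859
clock: 15.45
tool_pos: [0.4167, -0.2896, 0.2017]
orientation: [179.9, 0.0, -90.0]
force: [2.0, -1.3, 0.1]
opening: 0.0878
clock: 15.78
tool_pos: [0.4182, -0.2899, 0.2582]
orientation: [-179.8, -0.1, -90.0]
force: [-0.0, -0.1, -0.3]
opening: 0.088
tcp [ 0.4174 -0.2896  0.2566]
.418,-.29,.05,.08,.1 4046 circ [ 0.4163 -0.2889] 0.0621 rect [ 416.4 -289. ] [61.2 60.9] 75
clock: 16.25
tool_pos: [0.4162, -0.0884, 0.2549]
orientation: [179.9, -0.0, -90.0]
force: [1.3, 0.9, -1.0]
opening: 0.0878
clock: 16.67
tool_pos: [0.4162, 0.1118, 0.2552]
orientation: [179.9, -0.1, -90.0]
force: [1.3, -0.0, 0.1]
opening: 0.0875
clock: 17.08
tool_pos: [0.4127, 0.2808, 0.2545]
orientation: [179.9, -0.1, -89.9]
force: [0.8, 0.1, -0.4]
opening: 0.0878
clock: 17.33
tool_pos: [0.4131, 0.2774, 0.2552]
orientation: [179.9, -0.1, -90.0]
force: [-0.7, -0.3, 0.1]
opening: 0.088
tcp [0.4133 0.2771 0.2556]
.413,.278,.03,.115,.13 1033 circ [0.4121 0.2781] 0.0281 rect [412.5 278.3] [26.8 27.3] 31
```

```bash

python3 -m handwheel '[[[-0.005,0.003,0.15],[0,0,0]],[[-0.005,0.003,0.35],[0,0,0]],[[-0.005,0.003,0.55],[0,0,0]],[[-0.005,0.003,0.72],[0,0,0]],[[-0.005,0.003,0.82],[0,0,0]]]'
python3 -m handwheel '[[[0,0,0],[0,0,0]],[[0,0,0],[0,0,0]],[[0,0,0],[0,0,0]],[[0,0,0],[0,0,0]],[[0,0,0],[0,0,0]]]' 1
python3 -m handwheel '[[[0,0,0],[0,0,0]],[[0,0,0],[0,0,0]],[[0,0,0],[0,0,0]],[[0,0,0],[0,0,0]],[[0,0,0],[0,0,0]]]'
python3 -m handwheel '[[[0,0,0],[0,0,0]],[[0,0,-0.05],[0,0,0]],[[0,0,-0.2],[0,0,0]],[[0,0,-0.4],[0,0,0]],[[0,0,-0.6],[0,0,0]]]'

```

```text
clock: 17.8
tool_pos: [0.4117, 0.2763, 0.0891]
orientation: [179.9, -0.2, -90.1]
force: [-1.2, -1.0, 0.5]
opening: 0.0875
clock: 18.22
tool_pos: [0.4136, 0.28, 0.0939]
orientation: [-179.9, 0.2, -90.0]
force: [1.0, 0.4, -0.2]
opening: 0.0598
clock: 18.63
tool_pos: [0.4128, 0.2792, 0.0922]
orientation: [180.0, -0.0, -90.0]
force: [-0.5, -1.1, 1.9]
opening: 0.0314
clock: 19.05
tool_pos: [0.4123, 0.2785, 0.2135]
orientation: [179.9, -0.1, -90.0]
force: [1.5, 1.6, -1.8]
opening: 0.0314
```

```bash

python3 -m handwheel '[[[0,0,-0.2],[0,0,0]],[[0.05,0,-0.3],[0,0,0]],[[0.2,-0.1,-0.3],[0,0,0]],[[0.4,-0.2,-0.3],[0,0,0]],[[0.6,-0.3,-0.3],[0,0,0]]]'
python3 -m handwheel '[[[0.2,-0.1,0],[0,0,0]],[[0.4,-0.2,0],[0,0,0]],[[0.6,-0.3,0],[0,0,0]],[[0.8,-0.4,0],[0,0,0]],[[0.95,-0.48,0],[0,0,0]]]'
python3 -m handwheel '[[[0.18,-0.09,0],[0,0,0]],[[0.36,-0.18,0],[0,0,0]],[[0.5,-0.25,0],[0,0,0]],[[0.58,-0.28,0],[0,0,0]],[[0.62,-0.3,0],[0,0,0]]]'
python3 -m handwheel '[[[0,0,0],[0,0,0]],[[0,0,0],[0,0,0]],[[0,0,0],[0,0,0]]]'

```

```text
clock: 19.47
tool_pos: [0.4702, 0.164, 0.2734]
orientation: [-179.9, 0.1, -89.9]
force: [0.6, 0.6, -1.8]
opening: 0.0313
clock: 19.88
tool_pos: [0.5642, -0.0233, 0.2729]
orientation: [-180.0, 0.0, -90.0]
force: [0.9, 0.9, -1.2]
opening: 0.0311
clock: 20.3
tool_pos: [0.6242, -0.1478, 0.2717]
orientation: [179.9, -0.0, -90.1]
force: [0.1, 1.1, -1.6]
opening: 0.0318
clock: 20.55
tool_pos: [0.6237, -0.1443, 0.2724]
orientation: [180.0, 0.0, -90.0]
force: [0.1, 0.2, -1.9]
opening: 0.0312
```

```bash

python3 -m handwheel '[[[0.052,-0.022,0.05],[0,0,0]],[[0.052,-0.022,0.2],[0,0,0]],[[0.052,-0.022,0.4],[0,0,0]],[[0.052,-0.022,0.55],[0,0,0]],[[0.052,-0.022,0.65],[0,0,0]]]'
python3 -m handwheel '[[[0,0,0.02],[0,0,0]],[[0,0,0.035],[0,0,0]],[[0,0,0.045],[0,0,0]],[[0,0,0.045],[0,0,0]],[[0,0,0.045],[0,0,0]]]'
python3 -m handwheel '[[[0,0,0.01],[0,0,0]],[[0,0,0.01],[0,0,0]],[[0,0,0.01],[0,0,0]]]'

```

```text
clock: 20.97
tool_pos: [0.6265, -0.1546, 0.1386]
orientation: [179.8, 0.0, -89.9]
force: [0.7, -1.1, -2.1]
opening: 0.0313
clock: 21.38
tool_pos: [0.6294, -0.1555, 0.1348]
orientation: [-179.8, -0.0, -90.0]
force: [-0.1, -1.0, -1.3]
opening: 0.0311
clock: 21.63
tool_pos: [0.6286, -0.1556, 0.1316]
orientation: [-180.0, 0.0, -90.0]
force: [-0.8, -0.8, -0.9]
opening: 0.0314
```

```bash

python3 -m handwheel '[[[0,0,0.008],[0,0,0]],[[0,0,0.008],[0,0,0]],[[0,0,0.008],[0,0,0]]]'
python3 -m handwheel '[[[0,0,0.006],[0,0,0]],[[0,0,0.006],[0,0,0]],[[0,0,0.006],[0,0,0]]]'

```

```text
clock: 21.88
tool_pos: [0.6284, -0.1556, 0.1295]
orientation: [180.0, -0.0, -90.0]
force: [-0.8, -0.3, -1.7]
opening: 0.0312
clock: 22.13
tool_pos: [0.6288, -0.1558, 0.1292]
orientation: [-179.9, -0.0, -90.0]
force: [-1.6, -0.1, 4.6]
opening: 0.0315
```

```bash

python3 -m handwheel '[[[0,0,0],[0,0,0]],[[0,0,0],[0,0,0]],[[0,0,0],[0,0,0]],[[0,0,0],[0,0,0]],[[0,0,0],[0,0,0]]]' -1
python3 -m handwheel '[[[0,0,0],[0,0,0]],[[0,0,0],[0,0,0]],[[0,0,-0.15],[0,0,0]],[[0,0,-0.35],[0,0,0]],[[0,0,-0.55],[0,0,0]]]'
python3 -m handwheel '[[[0,0,-0.05],[0,0,0]],[[-0.1,0.12,-0.05],[0,0,0]],[[-0.25,0.28,-0.05],[0,0,0]],[[-0.4,0.45,-0.05],[0,0,0]],[[-0.55,0.6,-0.05],[0,0,0]]]'
python3 -m handwheel '[[[-0.1,0.15,0],[0,0,0]],[[-0.2,0.25,0],[0,0,0]],[[-0.3,0.34,0],[0,0,0]],[[-0.31,0.35,0],[0,0,0]],[[-0.31,0.35,0],[0,0,0]]]'
python3 -m handwheel '[[[0,0,0],[0,0,0]],[[0,0,0],[0,0,0]]]'
python3 w.py w5 .437,.0168,.04,.095,.115 .434,.011,.07,.024,.036
python3 - <<'E'
from plant import *
from h import *
s=snapshot("top");cv2.imwrite("pics/top2.png",cv2.resize(s["color"][140:400,170:540,::-1],None,fx=2.1,fy=2.1,interpolation=2))
P=band(s,(.6284,-.155),.03,.15,.17);print(circ(P),cv2.minAreaRect((P[:,:2]*1000).astype(np.float32)))
E

```

```text
clock: 22.55
tool_pos: [0.6284, -0.1556, 0.1281]
orientation: [180.0, 0.0, -90.0]
force: [0.2, -0.1, -0.2]
opening: 0.0591
clock: 22.97
tool_pos: [0.6276, -0.1556, 0.2386]
orientation: [179.8, -0.0, -90.0]
force: [1.5, -0.3, 0.8]
opening: 0.0867
clock: 23.38
tool_pos: [0.5116, -0.0498, 0.248]
orientation: [180.0, 0.0, -90.1]
force: [0.3, 1.0, 0.5]
opening: 0.0878
clock: 23.8
tool_pos: [0.4425, 0.0127, 0.2491]
orientation: [-179.9, 0.1, -89.8]
force: [0.0, 0.4, -0.5]
opening: 0.0875
clock: 23.97
tool_pos: [0.4437, 0.0114, 0.2484]
orientation: [-180.0, -0.0, -90.0]
force: [0.4, -0.7, -0.7]
opening: 0.0876
tcp [0.4437 0.0113 0.2482]
.437,.0168,.04,.095,.115 1193 circ [0.4357 0.0157] 0.0562 rect [435.9  15.2] [54.5 55.2] 88
.434,.011,.07,.024,.036 5798 circ [0.4333 0.0103] 0.1101 rect [433.5  10.1] [108.2 108.6] 89
(array([ 0.62875342, -0.15456651]), 0.03497917577624321) ((629.7487182617188, -154.60250854492188), (32.809814453125, 31.70832061767578), 10.673741340637207)
```

View pics/top2.png

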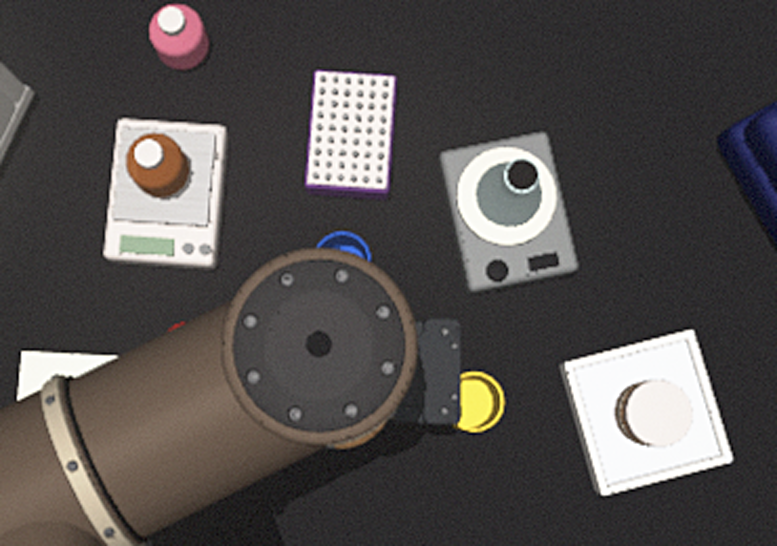

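The flask stands centred on the stirrer, with its foot at (508,194) in the plate, and the jar sits in the tray at (650,412). Now the beaker goes from cork to tile.

```bash

python3 -m handwheel '[[[-0.023,0.038,0.1],[0,0,0]],[[-0.023,0.038,0.25],[0,0,0]],[[-0.023,0.038,0.4],[0,0,0]],[[-0.023,0.038,0.55],[0,0,0]],[[-0.023,0.038,0.7],[0,0,0]]]'
python3 -m handwheel '[[[0,0,0.08],[0,0,0]],[[0,0,0.13],[0,0,0]],[[0,0,0.155],[0,0,0]],[[0,0,0.155],[0,0,0]],[[0,0,0.155],[0,0,0]]]'
python3 -m handwheel '[[[0,0,0],[0,0,0]],[[0,0,0],[0,0,0]],[[0,0,0],[0,0,0]],[[0,0,0],[0,0,0]],[[0,0,0],[0,0,0]]]' 1
python3 -m handwheel '[[[0,0,0],[0,0,0]],[[0,0,0],[0,0,0]],[[0,0,0],[0,0,0]],[[0,0,0],[0,0,0]]]'
python3 -m handwheel '[[[0,0,-0.05],[0,0,0]],[[0,0,-0.15],[0,0,0]],[[0,0,-0.3],[0,0,0]],[[0,0,-0.45],[0,0,0]],[[0,0,-0.6],[0,0,0]]]'
python3 -m handwheel '[[[0,0,0],[0,0,0]],[[0,0,0],[0,0,0]]]'

```

```text
clock: 24.48
tool_pos: [0.4359, 0.0157, 0.107]
orientation: [-180.0, 0.0, -90.1]
force: [0.1, 0.4, -0.9]
opening: 0.0875
clock: 24.9
tool_pos: [0.436, 0.0161, 0.0774]
orientation: [180.0, -0.0, -90.0]
force: [-0.8, 0.8, 0.5]
opening: 0.0874
clock: 25.32
tool_pos: [0.4358, 0.0164, 0.0777]
orientation: [-180.0, 0.0, -90.0]
force: [0.2, -0.0, 0.2]
opening: 0.0599
clock: 25.65
tool_pos: [0.4357, 0.0163, 0.0777]
orientation: [-180.0, -0.0, -90.0]
force: [-1.2, -1.2, 6.1]
opening: 0.0559
clock: 26.07
tool_pos: [0.4349, 0.0162, 0.1983]
orientation: [179.9, -0.0, -90.0]
force: [0.8, 0.8, -1.5]
opening: 0.0561
clock: 26.23
tool_pos: [0.4363, 0.0168, 0.1987]
orientation: [-179.8, 0.1, -90.0]
force: [-0.6, -1.0, -1.9]
opening: 0.0562
```

```bash

python3 -m handwheel '[[[-0.15,0,0],[0,0,0]],[[-0.35,0.05,0],[0,0,0]],[[-0.55,0.1,0],[0,0,0]],[[-0.75,0.115,0],[0,0,0]],[[-0.95,0.115,0],[0,0,0]]]'
python3 -m handwheel '[[[-0.18,0,0],[0,0,0]],[[-0.3,0,0],[0,0,0]],[[-0.36,0,0],[0,0,0]],[[-0.36,0,0.05],[0,0,0]],[[-0.36,0,0.15],[0,0,0]]]'
python3 -m handwheel '[[[0,0,0.15],[0,0,0]],[[0,0,0.3],[0,0,0]],[[0,0,0.42],[0,0,0]],[[0,0,0.5],[0,0,0]],[[0,0,0.54],[0,0,0]]]'
python3 -m handwheel '[[[0,0,0.01],[0,0,0]],[[0,0,0.01],[0,0,0]],[[0,0,0.01],[0,0,0]]]'

```

```text
clock: 26.65
tool_pos: [0.4108, 0.2073, 0.1961]
orientation: [179.9, -0.1, -90.0]
force: [1.9, 0.7, 0.1]
opening: 0.0561
clock: 27.07
tool_pos: [0.4128, 0.279, 0.1672]
orientation: [-179.9, 0.1, -89.9]
force: [-0.3, -0.1, -1.6]
opening: 0.0559
clock: 27.48
tool_pos: [0.411, 0.2751, 0.056]
orientation: [179.8, -0.3, -90.1]
force: [-0.6, -0.6, -0.6]
opening: 0.0562
clock: 27.73
tool_pos: [0.4126, 0.2776, 0.0572]
orientation: [180.0, -0.0, -90.0]
force: [0.9, 0.3, -0.2]
opening: 0.0559
```

```bash

python3 -m handwheel '[[[0,0,0.007],[0,0,0]],[[0,0,0.007],[0,0,0]],[[0,0,0.007],[0,0,0]]]'
python3 -m handwheel '[[[0,0,0.006],[0,0,0]],[[0,0,0.006],[0,0,0]],[[0,0,0.006],[0,0,0]]]'

```

```text
clock: 27.98
tool_pos: [0.4127, 0.2784, 0.0562]
orientation: [-180.0, 0.0, -90.0]
force: [-0.2, 0.5, -1.6]
opening: 0.056
clock: 28.23
tool_pos: [0.4128, 0.2786, 0.0555]
orientation: [-180.0, 0.0, -90.0]
force: [-1.2, -0.9, 6.3]
opening: 0.0555
```

```bash

python3 -m handwheel '[[[0,0,0],[0,0,0]],[[0,0,0],[0,0,0]],[[0,0,0],[0,0,0]],[[0,0,0],[0,0,0]],[[0,0,0],[0,0,0]]]' -1
python3 -m handwheel '[[[0,0,-0.03],[0,0,0]],[[0,0,-0.2],[0,0,0]],[[0,0,-0.4],[0,0,0]],[[0,0,-0.6],[0,0,0]],[[0,0,-0.8],[0,0,0]]]'
python3 -m handwheel '[[[0,0,-0.15],[0,0,0]],[[0.06,-0.16,-0.2],[0,0,0]],[[0.13,-0.34,-0.2],[0,0,0]],[[0.2,-0.52,-0.2],[0,0,0]],[[0.27,-0.7,-0.2],[0,0,0]]]'
python3 -m handwheel '[[[0.06,-0.15,0],[0,0,0]],[[0.12,-0.3,0],[0,0,0]],[[0.16,-0.4,0],[0,0,0]],[[0.18,-0.45,0],[0,0,0]],[[0.18,-0.45,0],[0,0,0]]]'
python3 -m handwheel '[[[0,0,0],[0,0,0]],[[0,0,0],[0,0,0]]]'
python3 w.py w6 .6497,.189,.03,.128,.145 .648,.189,.045,.06,.115

```

```text
clock: 28.65
tool_pos: [0.4125, 0.2783, 0.0547]
orientation: [180.0, -0.0, -90.0]
force: [0.7, -0.5, -0.0]
opening: 0.0832
clock: 29.07
tool_pos: [0.4122, 0.2778, 0.2171]
orientation: [180.0, -0.0, -90.0]
force: [0.9, 1.1, -0.5]
opening: 0.0875
clock: 29.48
tool_pos: [0.5538, 0.2238, 0.256]
orientation: [-179.9, 0.1, -89.9]
force: [0.1, 1.4, -0.1]
opening: 0.0878
clock: 29.9
tool_pos: [0.6439, 0.1871, 0.2539]
orientation: [179.9, -0.1, -90.1]
force: [-0.1, -0.1, -0.2]
opening: 0.0878
clock: 30.07
tool_pos: [0.6417, 0.1887, 0.255]
orientation: [180.0, 0.0, -90.0]
force: [0.9, 0.7, -0.0]
opening: 0.0877
tcp [0.6416 0.1889 0.2553]
.6497,.189,.03,.128,.145 1037 circ [0.6493 0.1886] 0.0267 rect [649.3 188.7] [25.3 25.6] 90
.648,.189,.045,.06,.115 2552 circ [0.6495 0.1889] 0.0556 rect [649.9 188.8] [54.5 54.6] 39
```

View pics/w6.png

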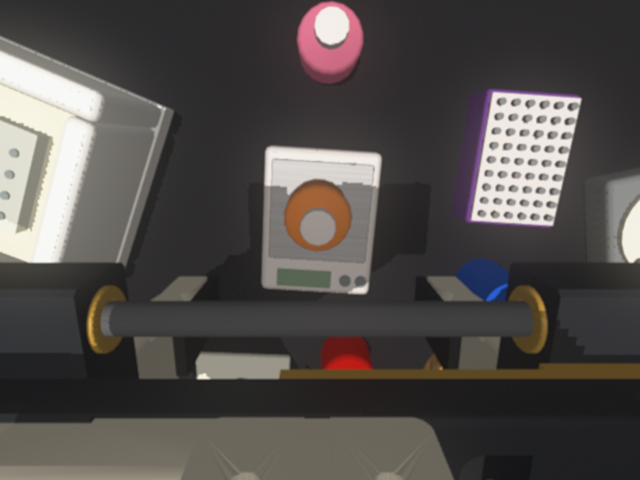

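The amber bottle is at (318,215) on the pan, with the cap and body agreeing. I'll descend slowly, since the cap clears the gripper body by only about 4 mm.

```bash

python3 -m handwheel '[[[0,-0.039,0.1],[0,0,0]],[[0,-0.039,0.25],[0,0,0]],[[0,-0.039,0.4],[0,0,0]],[[0,-0.039,0.55],[0,0,0]],[[0,-0.039,0.65],[0,0,0]]]'
python3 -m handwheel '[[[0,0,0.06],[0,0,0]],[[0,0,0.1],[0,0,0]],[[0,0,0.14],[0,0,0]],[[0,0,0.17],[0,0,0]],[[0,0,0.185],[0,0,0]]]'
python3 -m handwheel '[[[0,0,0],[0,0,0]],[[0,0,0],[0,0,0]],[[0,0,0],[0,0,0]],[[0,0,0],[0,0,0]],[[0,0,0],[0,0,0]]]' 1
python3 -m handwheel '[[[0,0,0],[0,0,0]],[[0,0,0],[0,0,0]],[[0,0,0],[0,0,0]],[[0,0,0],[0,0,0]]]'

```

```text
clock: 30.53
tool_pos: [0.6483, 0.1888, 0.1226]
orientation: [179.9, -0.0, -89.9]
force: [-0.7, 0.7, -0.3]
opening: 0.0877
clock: 30.95
tool_pos: [0.6505, 0.1887, 0.088]
orientation: [-180.0, 0.0, -90.0]
force: [-0.5, -0.9, 0.4]
opening: 0.0878
clock: 31.37
tool_pos: [0.6506, 0.1884, 0.0883]
orientation: [-180.0, 0.0, -90.0]
force: [-0.9, 0.7, 0.9]
opening: 0.0598
clock: 31.7
tool_pos: [0.6505, 0.1883, 0.0882]
orientation: [-180.0, 0.0, -90.0]
force: [-0.5, -1.2, 3.5]
opening: 0.0552
```

```bash

python3 -m handwheel '[[[0,0,-0.05],[0,0,0]],[[0,0,-0.2],[0,0,0]],[[0,0,-0.35],[0,0,0]],[[0,0,-0.5],[0,0,0]],[[0,0,-0.65],[0,0,0]]]'
python3 -m handwheel '[[[0.05,0.06,0],[0,0,0]],[[0.18,0.22,0],[0,0,0]],[[0.31,0.38,0],[0,0,0]],[[0.45,0.54,0],[0,0,0]],[[0.58,0.7,0],[0,0,0]]]'
python3 -m handwheel '[[[0.12,0.15,0],[0,0,0]],[[0.22,0.27,0],[0,0,0]],[[0.3,0.35,0],[0,0,0]],[[0.31,0.38,0],[0,0,0]],[[0.31,0.38,0],[0,0,0]]]'
python3 -m handwheel '[[[0,0,0],[0,0,0]],[[0,0,0],[0,0,0]]]'

```

```text
clock: 32.12
tool_pos: [0.6498, 0.1882, 0.2191]
orientation: [179.9, -0.0, -90.0]
force: [0.6, 0.2, -2.9]
opening: 0.0551
clock: 32.53
tool_pos: [0.5087, 0.0714, 0.2175]
orientation: [179.9, -0.0, -90.0]
force: [0.1, -0.2, -2.0]
opening: 0.0553
clock: 32.95
tool_pos: [0.4332, 0.0098, 0.2184]
orientation: [-180.0, 0.1, -90.1]
force: [-0.3, -0.2, -2.3]
opening: 0.055
clock: 33.12
tool_pos: [0.4355, 0.0112, 0.218]
orientation: [-180.0, 0.0, -90.0]
force: [1.1, 0.8, -2.5]
opening: 0.0553
```

Down from 0.218 to about 0.078, then in small steps.

```bash

python3 -m handwheel '[[[0,0.004,0.1],[0,0,0]],[[0,0.004,0.25],[0,0,0]],[[0,0.004,0.4],[0,0,0]],[[0,0.004,0.52],[0,0,0]],[[0,0.004,0.6],[0,0,0]]]'
python3 -m handwheel '[[[0,0,0.04],[0,0,0]],[[0,0,0.07],[0,0,0]],[[0,0,0.09],[0,0,0]],[[0,0,0.105],[0,0,0]],[[0,0,0.105],[0,0,0]]]'
python3 -m handwheel '[[[0,0,0.008],[0,0,0]],[[0,0,0.008],[0,0,0]],[[0,0,0.008],[0,0,0]]]'

```

```text
clock: 33.53
tool_pos: [0.4335, 0.0108, 0.0952]
orientation: [179.8, -0.1, -90.0]
force: [-0.4, -0.6, -2.6]
opening: 0.055
clock: 33.95
tool_pos: [0.4343, 0.0108, 0.0769]
orientation: [-180.0, 0.0, -90.0]
force: [-0.4, -0.2, -2.2]
opening: 0.0551
clock: 34.2
tool_pos: [0.4342, 0.0107, 0.0756]
orientation: [-179.9, 0.0, -90.0]
force: [-0.2, 0.4, -2.0]
opening: 0.055
```

```bash

python3 -m handwheel '[[[0,0,0.008],[0,0,0]],[[0,0,0.008],[0,0,0]],[[0,0,0.008],[0,0,0]]]'
python3 -m handwheel '[[[0,0,0.006],[0,0,0]],[[0,0,0.006],[0,0,0]],[[0,0,0.006],[0,0,0]]]'

```

```text
clock: 34.45
tool_pos: [0.4339, 0.0106, 0.0736]
orientation: [-180.0, 0.0, -90.0]
force: [0.2, 0.3, -2.4]
opening: 0.0549
clock: 34.7
tool_pos: [0.4341, 0.0106, 0.0731]
orientation: [-180.0, -0.0, -90.0]
force: [-3.3, 0.5, 9.2]
opening: 0.0553
```

```bash

python3 -m handwheel '[[[0,0,0],[0,0,0]],[[0,0,0],[0,0,0]],[[0,0,0],[0,0,0]],[[0,0,0],[0,0,0]],[[0,0,0],[0,0,0]]]' -1
python3 -m handwheel '[[[0,0,-0.03],[0,0,0]],[[0,0,-0.2],[0,0,0]],[[0,0,-0.4],[0,0,0]],[[0,0,-0.6],[0,0,0]],[[0,0,-0.8],[0,0,0]]]'
python3 -m handwheel '[[[0,0,-0.1],[0,0,0]],[[0,0,-0.1],[0,0,0]],[[0,0,-0.1],[0,0,0]]]'
python3 w.py w7 .4335,.0107,.03,.112,.128 .4335,.0107,.07,.024,.036
python3 -m handwheel '[[[-0.2,0.05,0],[0,0,0]],[[-0.4,0.1,0],[0,0,0]],[[-0.6,0.107,0],[0,0,0]],[[-0.8,0.107,0],[0,0,0]],[[-1,0.107,0],[0,0,0]]]'
python3 -m handwheel '[[[-0.15,0,0],[0,0,0]],[[-0.28,0,0],[0,0,0]],[[-0.34,0,0],[0,0,0]],[[-0.34,0,0],[0,0,0]],[[-0.34,0,0],[0,0,0]]]'
python3 w.py w8 .413,.278,.04,.07,.095

```

```text
clock: 35.12
tool_pos: [0.434, 0.0106, 0.0723]
orientation: [-180.0, -0.0, -90.0]
force: [0.3, 0.2, 0.5]
opening: 0.0828
clock: 35.53
tool_pos: [0.4333, 0.0102, 0.2348]
orientation: [180.0, -0.0, -90.0]
force: [1.8, 0.1, -0.6]
opening: 0.0872
clock: 35.78
tool_pos: [0.4343, 0.0108, 0.2541]
orientation: [-179.8, 0.1, -90.0]
force: [0.1, 0.3, -1.1]
opening: 0.0874
tcp [0.4336 0.0106 0.2527]
.4335,.0107,.03,.112,.128 925 circ [0.4328 0.0113] 0.0265 rect [433.   11.1] [25.3 25.3] 4
.4335,.0107,.07,.024,.036 5821 circ [0.4333 0.0101] 0.1098 rect [433.4  10.3] [108.6 108.8] 19
clock: 36.25
tool_pos: [0.4113, 0.2118, 0.2514]
orientation: [179.9, -0.1, -90.0]
force: [0.9, -0.7, 0.8]
opening: 0.0879
clock: 36.67
tool_pos: [0.4119, 0.2782, 0.251]
orientation: [179.9, -0.1, -89.9]
force: [-0.5, -0.5, 0.6]
opening: 0.0878
tcp [0.412  0.2776 0.2514]
.413,.278,.04,.07,.095 1051 circ [0.4127 0.2794] 0.0559 rect [413.  279.4] [54.8 55.2] 1
```

The bottle is centred on the cork to within 1 mm. Now I'll pick up the beaker (TCP down to about 0.056) and take it to the pan.

```bash

python3 -m handwheel '[[[-0.006,-0.004,0.1],[0,0,0]],[[-0.006,-0.004,0.3],[0,0,0]],[[-0.006,-0.004,0.5],[0,0,0]],[[-0.006,-0.004,0.7],[0,0,0]],[[-0.006,-0.004,0.85],[0,0,0]]]'
python3 -m handwheel '[[[0,0,0.06],[0,0,0]],[[0,0,0.1],[0,0,0]],[[0,0,0.12],[0,0,0]],[[0,0,0.12],[0,0,0]],[[0,0,0.12],[0,0,0]]]'
python3 -m handwheel '[[[0,0,0],[0,0,0]],[[0,0,0],[0,0,0]],[[0,0,0],[0,0,0]],[[0,0,0],[0,0,0]],[[0,0,0],[0,0,0]]]' 1
python3 -m handwheel '[[[0,0,0],[0,0,0]],[[0,0,0],[0,0,0]],[[0,0,0],[0,0,0]],[[0,0,0],[0,0,0]]]'
python3 -m handwheel '[[[0,0,-0.05],[0,0,0]],[[0,0,-0.2],[0,0,0]],[[0,0,-0.4],[0,0,0]],[[0,0,-0.6],[0,0,0]],[[0,0,-0.75],[0,0,0]]]'
python3 -m handwheel '[[[0,0,0],[0,0,0]],[[0,0,0],[0,0,0]]]'

```

```text
clock: 37.13
tool_pos: [0.4125, 0.2771, 0.08]
orientation: [179.9, -0.1, -90.1]
force: [-0.2, 0.6, 0.0]
opening: 0.0877
clock: 37.55
tool_pos: [0.4138, 0.2799, 0.0593]
orientation: [-179.9, 0.1, -90.0]
force: [-0.7, 1.1, -0.1]
opening: 0.0878
clock: 37.97
tool_pos: [0.4133, 0.28, 0.0587]
orientation: [-180.0, 0.0, -90.0]
force: [0.4, 0.9, -0.0]
opening: 0.0598
clock: 38.3
tool_pos: [0.4133, 0.2798, 0.0586]
orientation: [-180.0, -0.0, -90.0]
force: [-0.6, -0.6, 6.0]
opening: 0.0561
clock: 38.72
tool_pos: [0.4136, 0.2801, 0.2113]
orientation: [-179.9, 0.1, -90.0]
force: [0.5, 2.4, -2.1]
opening: 0.0557
clock: 38.88
tool_pos: [0.4137, 0.2806, 0.21]
orientation: [-179.9, 0.2, -90.0]
force: [-0.4, -0.1, -1.9]
opening: 0.0557
```

```bash
python3 - <<'E'
from plant import *
from h import *
s=snapshot("top");cv2.imwrite("pics/pan.png",cv2.resize(s["color"][185:280,205:295,::-1],None,fx=6,fy=6,interpolation=2))
W,ok=world(s)
for (cx,cy) in ((.644,.1865),):
    P=band(s,(cx,cy),.09,.0435,.05);print(cv2.minAreaRect((P[:,:2]*1000).astype(np.float32)),P[:,:2].mean(0))
for z,p in ((.045,(.644,.1865,.045)),): q=pix(s,p);print("pan est px in crop",(q-[205,185])*6+2.5)
E
```

```text
((630.5592041015625, 188.05789184570312), (96.39208984375, 133.43443298339844), 87.37615966796875) [0.64362186 0.18714079]
pan est px in crop [260.47184847 233.84076198]
```

View pics/pan.png

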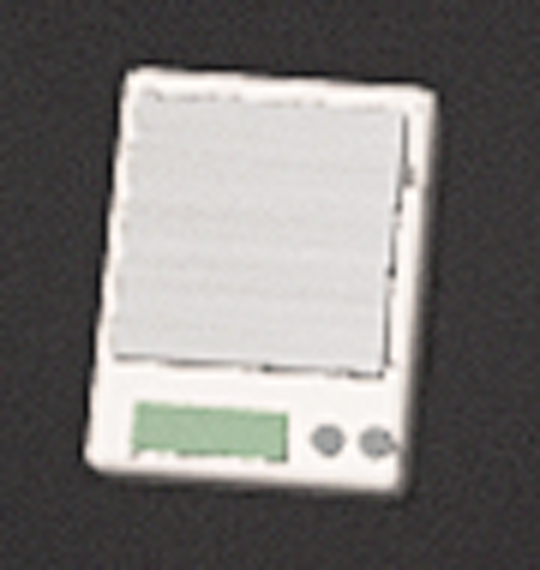

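The empty pan spans (140,90) to (382,372), centre (260,232), which matches the estimate of (260,234).

```bash

python3 -m handwheel '[[[0.04,-0.08,0],[0,0,0]],[[0.1,-0.25,0],[0,0,0]],[[0.17,-0.42,0],[0,0,0]],[[0.24,-0.6,0],[0,0,0]],[[0.31,-0.77,0],[0,0,0]]]'
python3 -m handwheel '[[[0.06,-0.15,0],[0,0,0]],[[0.12,-0.28,0],[0,0,0]],[[0.15,-0.36,0],[0,0,0]],[[0.158,-0.38,0],[0,0,0]],[[0.158,-0.38,0],[0,0,0]]]'
python3 -m handwheel '[[[0,0,0],[0,0,0]],[[0,0,0],[0,0,0]]]'

```

```text
clock: 39.35
tool_pos: [0.568, 0.2167, 0.206]
orientation: [179.8, -0.1, -90.0]
force: [0.2, 1.4, -1.0]
opening: 0.0558
clock: 39.77
tool_pos: [0.6433, 0.185, 0.2051]
orientation: [179.8, -0.1, -90.1]
force: [-0.4, 0.3, -1.2]
opening: 0.056
clock: 39.93
tool_pos: [0.6422, 0.1865, 0.2075]
orientation: [179.9, -0.0, -90.0]
force: [-0.1, 0.0, -1.5]
opening: 0.0556
```

```bash

python3 -m handwheel '[[[0,-0.009,0.1],[0,0,0]],[[0,-0.009,0.22],[0,0,0]],[[0,-0.009,0.35],[0,0,0]],[[0,-0.009,0.44],[0,0,0]],[[0,-0.009,0.49],[0,0,0]]]'
python3 -m handwheel '[[[0,0,0.02],[0,0,0]],[[0,0,0.04],[0,0,0]],[[0,0,0.05],[0,0,0]],[[0,0,0.05],[0,0,0]],[[0,0,0.05],[0,0,0]]]'

```

```text
clock: 40.35
tool_pos: [0.6429, 0.1864, 0.1081]
orientation: [179.8, -0.1, -89.9]
force: [-1.6, -0.4, -1.3]
opening: 0.0558
clock: 40.77
tool_pos: [0.6455, 0.1865, 0.1014]
orientation: [-179.9, 0.0, -90.0]
force: [-0.3, 0.6, -0.7]
opening: 0.056
```

```bash

python3 -m handwheel '[[[0,0.003,0.01],[0,0,0]],[[0,0.003,0.018],[0,0,0]],[[0,0.003,0.018],[0,0,0]],[[0,0.003,0.018],[0,0,0]]]'
python3 -m handwheel '[[[0,0,0.007],[0,0,0]],[[0,0,0.007],[0,0,0]],[[0,0,0.007],[0,0,0]]]'

```

```text
clock: 41.1
tool_pos: [0.6445, 0.1861, 0.0968]
orientation: [180.0, -0.0, -90.0]
force: [-0.5, 0.0, -0.5]
opening: 0.056
clock: 41.35
tool_pos: [0.6448, 0.1863, 0.0957]
orientation: [-180.0, 0.0, -90.0]
force: [0.1, 0.1, 1.4]
opening: 0.056
```

```bash

python3 -m handwheel '[[[0,0,0.003],[0,0,0]],[[0,0,0.003],[0,0,0]],[[0,0,0.003],[0,0,0]]]'
python3 -m handwheel '[[[0,0,0],[0,0,0]],[[0,0,0],[0,0,0]],[[0,0,0],[0,0,0]],[[0,0,0],[0,0,0]],[[0,0,0],[0,0,0]]]' -1
python3 -m handwheel '[[[0,0,-0.03],[0,0,0]],[[0,0,-0.2],[0,0,0]],[[0,0,-0.4],[0,0,0]],[[0,0,-0.6],[0,0,0]],[[0,0,-0.75],[0,0,0]]]'
python3 -m handwheel '[[[-0.05,0.1,0],[0,0,0]],[[-0.2,0.2,0],[0,0,0]],[[-0.4,0.4,0],[0,0,0]],[[-0.6,0.6,0],[0,0,0]],[[-0.8,0.8,0],[0,0,0]]]'
python3 -m handwheel '[[[-0.2,0,0],[0,0,0]],[[-0.4,0,0],[0,0,0]],[[-0.4,0,0],[0,0,0]],[[-0.4,0,0],[0,0,0]]]'
python3 - <<'E'
from plant import *
from h import *
s=snapshot("top");cv2.imwrite("pics/top3.png",cv2.resize(s["color"][140:400,170:540,::-1],None,fx=2.1,fy=2.1,interpolation=2))
cv2.imwrite("pics/side3.png",snapshot("side")["color"][:,:,::-1])
for k,x,y,r,lo,hi in (('beaker',.644,.187,.04,.11,.13),('bottle',.4335,.0107,.03,.112,.128),('jar',.418,-.29,.045,.08,.1),('flask',.628,-.155,.018,.152,.168)):
    P=band(s,(x,y),r,lo,hi);c,d=circ(P);print(k,len(P),c,d,'z',np.median(P[:,2]).round(4),'off mm',((c-[x,y])*1000).round(1))
W,_=world(s)
print(band(s,(.69,0.),.03,.04,.06).mean(0))
E
```

```text
clock: 41.6
tool_pos: [0.6448, 0.1863, 0.0956]
orientation: [-179.9, 0.0, -90.0]
force: [-2.3, -0.0, 5.9]
opening: 0.0558
clock: 42.02
tool_pos: [0.6444, 0.1861, 0.0945]
orientation: [180.0, -0.0, -90.0]
force: [-0.6, 0.5, -0.7]
opening: 0.0835
clock: 42.43
tool_pos: [0.6452, 0.1862, 0.2491]
orientation: [-179.8, 0.1, -90.0]
force: [-0.1, 0.4, 0.8]
opening: 0.0876
clock: 42.85
tool_pos: [0.5148, 0.3153, 0.2453]
orientation: [-180.0, 0.0, -90.0]
force: [-0.5, 1.2, 0.5]
opening: 0.0878
clock: 43.18
tool_pos: [0.5154, 0.3966, 0.2445]
orientation: [180.0, -0.0, -89.8]
force: [0.1, -0.5, -0.5]
opening: 0.0876
beaker 190 [0.64522493 0.18763386] 0.05712905153632164 z 0.1198 off mm [1.2 0.6]
bottle 140 [0.43354407 0.01213739] 0.025953074917197227 z 0.1205 off mm [0.  1.4]
jar 818 [ 0.41678497 -0.28809142] 0.06346970051527023 z 0.0901 off mm [-1.2  1.9]
flask 184 [ 0.62963843 -0.15601476] 0.03381181135773659 z 0.1588 off mm [ 1.6 -1. ]
[ 6.89707980e-01 -1.33482664e-04  5.00599064e-02]
```

View pics/top3.png

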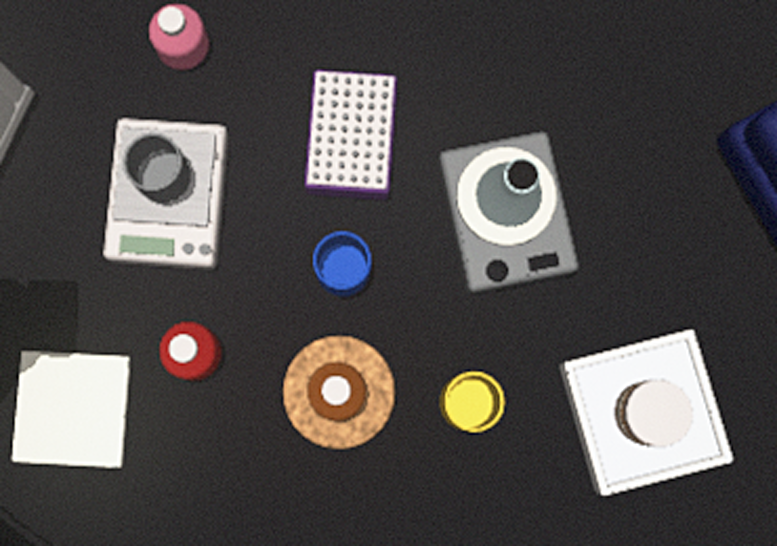

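View pics/side3.png

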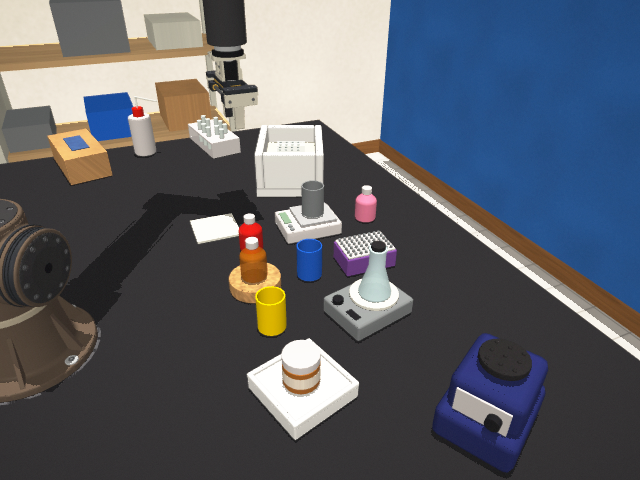

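All four stand upright in the middle of their places, and the tile is empty. The tip box and the look-alikes show no sign of having moved. I'm handing in.

```bash
python3 -c "
from plant import *
print(close_job())"
```

```text
the job is handed in; nothing more can be done
None
```

The changeover is done and handed in at about 43 s of robot time. I swapped flask and jar first, parking the flask on the tile, then beaker and bottle, parking the beaker there.

- **Placing:** the last top and side pictures show all four containers upright. The heights match: beaker rim 120 mm, bottle cap 120 mm, jar cap 90 mm and stopper 159 mm. Each is within about 2.5 mm of the middle of its place. The cameras' own error is about 2 mm, and the top and wrist views differed by 1–2 mm on the jar and flask.
- **Forces:** the highest wrist reading at the end of any move was about 11 N, when setting the jar down, against the 120 N limit.
- **The rest:** the tile is empty, the tip box and look-alikes show no visible movement, and the gripper is open and clear. No check failed.

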